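# Seat and latch the heater control module of a wheel-cake griddle

### The arm

A 6-joint arm with a two-finger parallel gripper is mounted at the origin on the work surface. World frame = base frame: x ahead of the robot, y to its left, z up, the work surface at z = 0. Lengths are in m, angles in rad, forces in N, time in s.
With the tool pointing down it reaches from about 0.25 to 0.85 m from the base axis. Payload 12.5 kg.
Tool frame: the origin (TCP) lies at the very end of the fingers, on their centre line; the grasp point (between the pads) lies grip_point_offset behind it (grip_point_offset is the distance from the TCP to the grasp point, in m); z points along the fingers, y is the direction in which the jaws open and shut (so a half turn about z gives the same grasp; the last joint's range is limited). The gripper opens to 93 mm and grips with 3 to 60 N. Pads are 15 mm wide; open, the fingers measure 128 mm over their backs; the gripper's body (75 mm by 188 mm) begins 65 mm behind the grasp point.
Start: joints at [1.027, 0.351, 1.652, -0, 1.139, -0.085], TCP at [0.244, 0.493, 0.219] pointing down, gripper open.
Joint ranges: [-2.75, 2.75], [-0.79, 2.1], [0.01, 2.65], [-1.57, 4.71], [0.07, 3.14], [-2.87, 2.87]. Speed limits (rad/s): [2.22, 2.22, 2.79, 3.14, 3.14, 3.14].

### API

Orientations are given as a unit quaternion [w, x, y, z].
In Python, from rig import observe, get_image, calibration, job_done, grip_point_offset gives the robot as it stands.
- The arm moves only by the tool step_arm, never from a script. Its argument "steps" is a list of rows, each a list of 2 entries, a list of its own where there are three numbers: the shift along the tool's x, y, z in cm, then the turn, a rotation vector about the tool's x, y, z in rad. In form: [[[x, y, z], [rx, ry, rz]], ...]. A call has 1 to 12 rows; each row is the pose to reach, as a shift and turn from the pose commanded when the call began, along the tool's axes at that moment; what a row does not reach only later rows make up. A row lasts 1/12 s, in which the tool goes at most 41.7 mm and 7.16 degrees, less where a joint would pass 70% of its speed; a pose out of reach is approached as far as the arm can. A call with a gripper value outside its range is refused whole. "grip" is the closure in counts, from 0 (fully open) to 255 (shut), set as the call begins (left out, the last holds). The fingers move at their own pace and stop on an object; "grip_force" is the grip in N (left out, the last holds). Time passes only in rows, so rows that repeat a pose let the fingers close. It gives the time, the measured TCP pose, the force and the opening at its end, in the units of the state.
- observe(): the state, without advancing time (a new reading comes with each control period).
- get_image(name): name is "scene" or "top" or "wrist"; returns the picture (384x512x3 uint8, red, green, blue); there is no depth.
- calibration(name): a dict with "K" (3x3 intrinsics, pixels), "distortion" ([k1, k2, p1, p2, k3] as OpenCV has them; the pictures are not rectified), "R" (3x3) and "t" (3): a world point X has camera coordinates R X + t. Camera axes: x right, y down, z forward; pixel columns grow to the right and rows downward; lengths in m; the calibration is good to about 2 mm. A picture is of the moment at which its call begins: read the wrist's pose just before it. calibration takes no time and is no camera call; for the wrist camera it gives the pose at the moment of the call.
- job_done(): hands the job in, once; it reports no verdict.
The state is a dict: "time_s": time; "q": joint angles; "dq": joint speeds; "joint_torque": joint torques, N m; "tool_pos": TCP position; "tcp_rot": TCP orientation; "ft_force": force on the tool from outside, world axes, zero at the start; "torque": the same for the moment, N m; "width": finger opening in m.
Only numpy, scipy, OpenCV 4.12 (cv2) and the standard library are available. Lean on these libraries where they do the work, as an engineer would, in place of code of your own. Each camera call takes 0.05 s, during which the arm holds its last target. There are 200 camera calls.

### The job

Put the loose heater control module into the recess of the griddle's sloping control panel and press both of its ends down until its face is flush with the panel all along. Then turn the two wing latches beside it clockwise to their end stops, so that their tabs lie over the module, and let go. Do not disturb the jar, bowl, bottle and brush nearby.

Things in the scene. Friction and masses are not known exactly. Their poses are not given: they have to be found in the camera images.
- module: Heater control module, 0.26 to 0.44 kg, loose on the table left or right of the griddle, rib up. Grey block 70 (its x) by 130 (y) by 34 mm (z), edges rounded 2 mm; on the middle of its upper face a black grip rib 16 (x) by 50 (y) by 36 mm high, so 70 mm high in all. Origin: centre of the underside; z out of the face. Fits the recess either way round (half turn about z).
- module_face (a point): Centre of the module's upper face (at the foot of the rib), 34 mm above the module's origin; axes as the module's. Beyond the rib each end of the face is a bare flat, 70 mm (x) by 40 mm (y), where it can be pressed.
- recess (a point): Centre of the mouth of the rectangular recess in the sloping panel, in the panel's surface, 105 mm above the table. z: the panel's outward normal, 0.55 rad (31.5 degrees) off vertical, up and towards the robot; x: up the slope, away from the robot; y: left along the panel. The recess is 74 (x) by 134 mm (y), 34 mm deep, mouth chamfered 2 mm: 2 mm play on every side of the module.
- contact_left (a joint): Travel (m) of the left brass contact block on the recess floor, at panel y = +46 mm, 42 by 16 mm. At 0 it stands 8 mm proud of the floor, at 0.008 level with it; starts at 0 to 0.002. It holds the module's end proud of flush, slides down stiffly (about 6 N) when that end is pressed, and stays down; the module then stands on the floor, its face flush.
- contact_right (a joint): The same for the right contact block, at panel y = -46 mm; it needs about 9 N.
- latch_left (a joint): Turn (rad) of the left wing latch. 0 = open: wing and tab along the slope, tab pointing up it, clear of the recess. Grows clockwise as seen facing the panel; end stop at 1.5, tab over the module's left end. Starts at 0 to 0.3; stiff (0.06 N m), stays where left. The tab's underside is 3 mm above the panel, so it passes over the module only when that is flush.
- latch_right (a joint): The same for the right wing latch; its tab points down the slope at 0 and over the module's right end at 1.5.
- latch_left_grip (a point): Point to grip the left latch, on its axis (panel y = +92 mm), 24 mm above the panel. z along the axis, outward; x along the wing, towards the tab; turns with it. The wing is a black bar 46 mm long (x), 14 mm thick (y), 9 to 37 mm above the panel; the steel tab (3 to 8 mm above the panel, 14 mm wide) reaches 37 mm from the axis along x.
- latch_right_grip (a point): The same on the right latch (panel y = -92 mm).
- jar: Bystander: amber glass jar with steel lid, 68 mm across, 100 mm high, on the table across from the module. Origin under its centre. Leave alone.
- bowl: Bystander: steel bowl 120 mm across, 50 mm high, left of the griddle. Leave alone.
- oil: Bystander: green glass oil bottle, 64 mm across, 190 mm high, right of the griddle. Leave alone.
- brush: Bystander: oil brush 200 mm long, lying between the robot and the griddle. Leave alone.
- griddle: The fixed countertop griddle with its sloping control panel in front: flat deck of round moulds, some with cakes up to 40 mm high, 270 mm deep by 490 mm wide, 154 mm high, panel 150 mm up the slope by 260 mm wide. Origin: on the table, 105 mm straight below the recess point; x away from the robot.
There are look-alikes about, which are no part of the job. Leave any pink look-alike of the module alone.

How it is judged:
By the outcome, as a careful person would: the job done as asked, in the order asked, and still so for the second after the job is handed in, with the robot touching nothing.
It also fails if it takes over 72 s, if anything falls off the work surface, if the arm or the gripper's body presses on something with over 40 N, if the wrist force passes 120 N, or if a joint passes its speed limit or range.

## Working session

There is one attempt and no reset: what is moved stays moved. The work goes in short steps, Python scripts to look and compute and a tool call to move; the robot and the scene stay as the last step left them, time stands still between calls to the robot, and variables do not carry over. Pictures are saved under pics/ and viewed, about 8 in all and at most 12, crops included, and the job is handed in when it is done.

Besides the shell and the picture viewer there is one more tool, called in YAML: its name, and indented under it one key for each argument. step_arm: Moves the arm, as the interface text tells. Its arguments: {"type":"object","properties":{"steps":{"type":"array"},"grip":{"type":"number"},"grip_force":{"type":"number"}},"required":["steps"]}

```bash
mkdir -p pics; ls
python3 - <<'E'
from rig import *
import cv2,numpy as np
print(observe()); print(grip_point_offset)
a=get_image("scene");b=get_image("top")
cv2.imwrite("pics/scene0.png",a[:,:,::-1]);cv2.imwrite("pics/top0.png",b[:,:,::-1])
for n in("scene","top","wrist"):
    c=calibration(n);print(n,c)
E
```

```text
pics
{'time_s': 0.0, 'q': array([ 1.02739433e+00,  3.51230956e-01,  1.65241443e+00,  2.03926692e-05,
        1.13911604e+00, -8.46101651e-02]), 'dq': array([-0.00172689,  0.00029496, -0.0020449 , -0.00015229, -0.00074643,
        0.00104658]), 'joint_torque': array([-5.31422484e-04, -4.97333980e+01, -2.85250640e+01,  6.99069235e-02,
        2.58113287e-02, -8.68795723e-05]), 'tool_pos': array([0.24337459, 0.49283878, 0.218108  ]), 'tcp_rot': array([-1.89306013e-04,  2.27393424e-01,  9.73802798e-01, -5.52952657e-04]), 'ft_force': array([ 0.0176685 , -0.41633214,  0.79982315]), 'torque': array([ 0.01669702, -0.0232113 , -0.01063966]), 'width': 0.09294230434077608}
0.0188
scene {'K': array([[421.47609691,   0.        , 259.86527885],
       [  0.        , 421.47609691, 188.54621468],
       [  0.        ,   0.        ,   1.        ]]), 'distortion': array([0.04104348, 0.        , 0.        , 0.        , 0.        ]), 'R': array([[ 0.0654258 ,  0.997615  , -0.02199487],
       [ 0.55248669, -0.05457091, -0.83173341],
       [-0.83095001,  0.04226495, -0.55473936]]), 't': array([-0.031768
[... 247 characters left out ...]
        ,  0.        ,  0.        ]), 'R': array([[-0.01416442, -0.99980674,  0.01363288],
       [-0.9860882 ,  0.01170916, -0.16581002],
       [ 0.16561835, -0.01579182, -0.98606348]]), 't': array([-0.01253493,  0.45093406,  1.4985937 ])}
wrist {'K': array([[271.88334875,   0.        , 254.91029588],
       [  0.        , 271.88334875, 185.79222068],
       [  0.        ,   0.        ,   1.        ]]), 'distortion': array([-0.00955977,  0.        ,  0.        ,  0.        ,  0.        ]), 'R': array([[ 0.44239181,  0.89681858, -0.00243447],
       [ 0.8583337 , -0.42261777,  0.29095958],
       [ 0.2599091 , -0.13080772, -0.95673225]]), 't': array([-0.54895766, -0.03455213,  0.39261905])}
```

View pics/scene0.png

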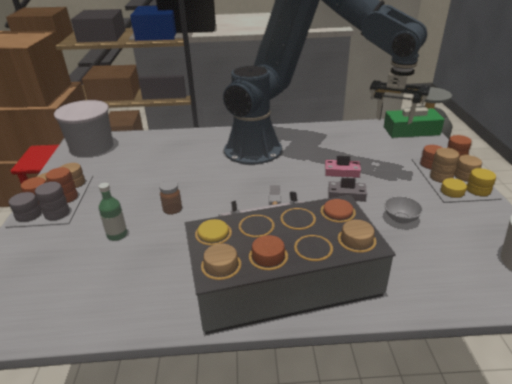

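View pics/top0.png

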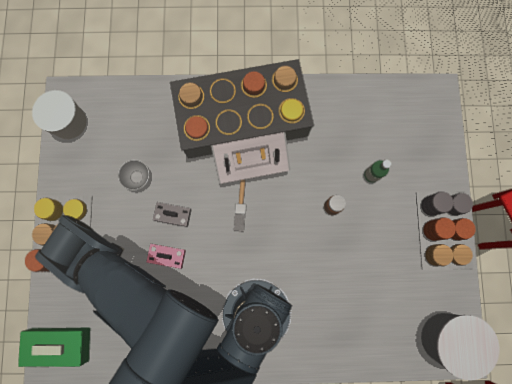

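The scene view and the top view agree. There are two module candidates in the top view: a grey one at (172,213) and a pink one at (167,256). Grey is the module, pink is the look-alike. The recess is at about (251,158), with the latches at about (227,164) and (277,156). I'll enlarge this to confirm.

```bash
cat > h.py <<'E'
import numpy as np,cv2
from rig import *
from scipy.spatial.transform import Rotation as Rn
def ray(c,px):
    p=cv2.undistortPoints(np.array(px,float).reshape(-1,1,2),c["K"],c["distortion"]).reshape(-1,2)
    d=np.c_[p,np.ones(len(p))]@c["R"]; return -c["R"].T@c["t"],d
def onplane(c,px,n,d0):
    o,d=ray(c,px); n=np.array(n,float); return o+d*((d0-o@n)/(d@n))[:,None]
def proj(c,X):
    return cv2.projectPoints(np.array(X,float).reshape(-1,1,3),cv2.Rodrigues(c["R"])[0],c["t"],c["K"],c["distortion"])[0].reshape(-1,2)
E
python3 - <<'E'
from h import *
b=cv2.imread("pics/top0.png")
cv2.imwrite("pics/topcrop.png",cv2.resize(b[125:275,145:300],None,fx=5,fy=4.0*0+5,interpolation=cv2.INTER_CUBIC)[:,:][:600*5//4])
m=cv2.resize(b[130:230,145:300],None,fx=5,fy=5,interpolation=cv2.INTER_CUBIC);cv2.imwrite("pics/topcrop.png",m)
c=calibration("top")
P=onplane(c,[[172,213],[167,256]],[0,0,1],.034);print(P)
print(onplane(c,[[251,158]],[0,0,1],.105))
E
```

```text
[[0.37487202 0.31046118 0.034     ]
 [0.21532206 0.32575034 0.034     ]]
[[0.56584332 0.01121561 0.105     ]]
```

View pics/topcrop.png

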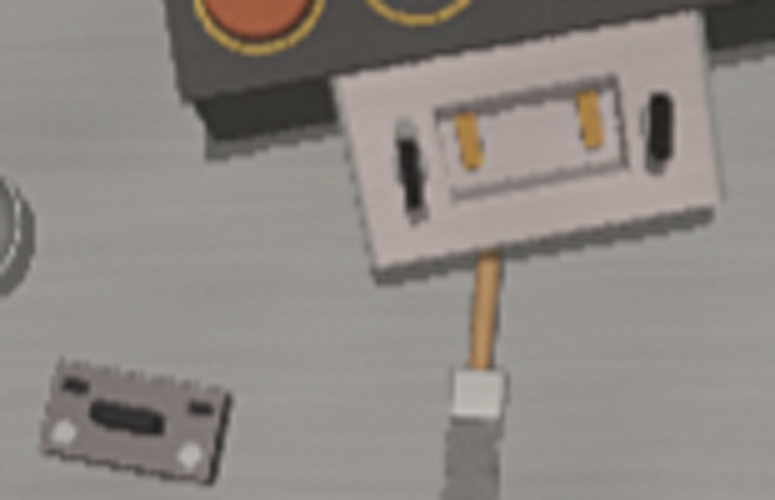

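The crop confirms it. The grey module has its rib at crop (127,417). The recess corners are at about (437,110), (615,78), (628,168) and (450,200). Both latches are nearly open: left wing at (410,175), right wing at (659,132).

```bash
cat >> h.py <<'E'
def panel(yaw,C):
    Rz=Rn.from_euler('z',yaw).as_matrix()
    x=Rz@[np.cos(.55),0,np.sin(.55)]; z=Rz@[-np.sin(.55),0,np.cos(.55)]; y=np.cross(z,x)
    return np.c_[x,y,z],np.array(C,float)
def fitpanel(c,px,yaw=0.,C=(.566,.011,.105)):
    # px: 4 recess corners TL,TR,BR,BL as seen facing the panel
    C=np.array(C,float)
    for _ in range(10):
        R,_c=panel(yaw,C); P=onplane(c,px,R[:,2],R[:,2]@C)
        m=P.mean(0); C=C+(m-C); 
        # slide along camera ray to z=.105
        o,d=ray(c,proj(c,[m])); C=(o+d*((.105-o[2])/d[0,2]))[0]
        v=(P[0]-P[1])+(P[3]-P[2]); yaw=np.arctan2(-v[0],v[1])
    return yaw,C,(P-C)@R
E
python3 - <<'E'
from h import *
c=calibration("top")
f=lambda q:np.array(q,float)/5+np.array([145,130])-0.4
print(fitpanel(c,f([(437,110),(615,78),(628,168),(450,200)])))
P=onplane(c,f([(60,360),(230,395),(212,485),(42,450)]),[0,0,1],.034);print(P,P.mean(0))
P=onplane(c,f([(92,403),(165,418),(163,433),(90,418)]),[0,0,1],.07);print(P,P.mean(0))
v=P[1]-P[0];print(np.arctan2(-v[0],v[1]),v)
w=calibration("wrist");o=observe();R=Rn.from_quat(o["tcp_rot"],scalar_first=True).as_matrix()
print("cam in tool",R.T@(-w["R"].T@w["t"]-o["tool_pos"]),"\n",R.T@w["R"].T);print(R)
E
```

```text
(np.float64(0.1721926082308623), array([0.56784116, 0.01066142, 0.105     ]), array([[ 3.47376757e-02,  6.50783090e-02,  7.78250719e-14],
       [ 3.48736917e-02, -6.65809745e-02,  7.78655711e-14],
       [-3.48736914e-02, -6.62306428e-02,  7.78165107e-14],
       [-3.47376761e-02,  6.77333083e-02,  7.76297725e-14]]))
[[0.41882163 0.3695031  0.034     ]
 [0.39068895 0.24083155 0.034     ]
 [0.32310246 0.25338589 0.034     ]
 [0.35083991 0.38116718 0.034     ]] [0.37086324 0.31122193 0.034     ]
[[0.38136718 0.33650556 0.07      ]
 [0.36965739 0.28269093 0.07      ]
 [0.35862587 0.28395252 0.07      ]
 [0.37030802 0.33770356 0.07      ]] [0.36998962 0.31021314 0.07      ]
2.9273375669362767 [-0.01170979 -0.05381464  0.        ]
cam in tool [ 8.14426300e-02 -2.83150458e-05 -1.66165542e-01] 
 [[ 5.57790314e-04 -9.56711673e-01 -2.91036876e-01]
 [ 9.99998796e-01  9.55135654e-04 -1.22321196e-03]
 [ 1.44824086e-03 -2.91035843e-01  9.56711054e-01]]
[[-8.96574246e-01  4.42893174e-01 -5.07269929e-04]
 [ 4.42893457e-01  8.96573847e-01 -8.49461543e-04]
 [ 7.85842327e-05 -9.86271875e-04 -9.99999511e-01]]
```

```bash
cat >> h.py <<'E'
def tcp():
    o=observe(); return Rn.from_quat(o["tcp_rot"],scalar_first=True).as_matrix(),o["tool_pos"],o
def delta(R,p):
    R0,p0,_=tcp(); 
    print("shift cm",np.round(R0.T@(np.array(p)-p0)*100,2),"rot",np.round(Rn.from_matrix(R0.T@R).as_rotvec(),3))
def down(yaw): # tool y along module x, x along module y
    c,s=np.cos(yaw),np.sin(yaw); return np.array([[-s,c,0],[c,s,0],[0,0,-1.]])
E
python3 -c "
from h import *
delta(down(-.214),[.37,.311,.19])"
```

```text
shift cm [-19.41 -10.7    2.83] rot [-1.000e-03  1.000e-03  1.326e+00]
```

step_arm:
  steps:
    - [[-1.8,-1,0.2],[0,0,0.12]]
    - [[-3.6,-2,0.5],[0,0,0.24]]
    - [[-5.4,-3,0.8],[0,0,0.36]]
    - [[-7.2,-4,1],[0,0,0.48]]
    - [[-9,-5,1.3],[0,0,0.6]]
    - [[-10.8,-6,1.6],[0,0,0.72]]
    - [[-12.6,-7,1.8],[0,0,0.84]]
    - [[-14.4,-8,2],[0,0,0.96]]
    - [[-16.2,-9,2.4],[0,0,1.08]]
    - [[-18,-10,2.6],[0,0,1.2]]
    - [[-19.4,-10.7,2.8],[0,0,1.326]]
    - [[-19.4,-10.7,2.8],[0,0,1.326]]

```text
time_s: 1.1
tool_pos: [0.371, 0.3095, 0.1901]
tcp_rot: [0.0, 0.781, 0.624, -0.001]
ft_force: [-0.4, -0.1, 0.6]
width: 0.0929
```

Run:
```python
from h import *
R,p,o=tcp();print(p,o["time_s"],o["dq"].round(3))
c=calibration("wrist");im=get_image("wrist");cv2.imwrite("pics/w1.png",im[:,:,::-1])
print(proj(c,[[.37,.311,.034],[.37,.311,.07]]))
```

```text
[0.37104519 0.30946968 0.1901158 ] 1.1 [ 0.052 -0.    -0.009  0.011  0.013 -0.149]
[[254.01339359 171.20577859]
 [253.90760767 179.16189939]]
```

View pics/w1.png

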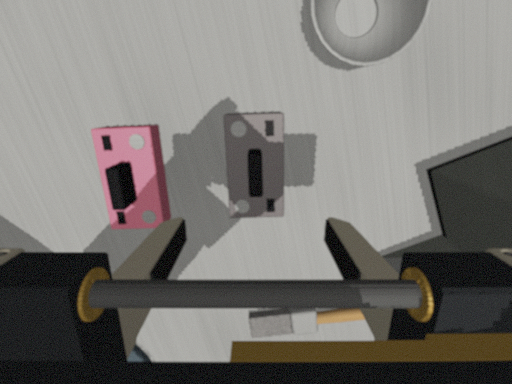

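The grey module has its face corners near (224,114), (283,113), (284,216) and (230,217), with the rib at (255,172). The pink one is well to the left. Next I'll measure the rib top and the face.

Run:
```python
from h import *
c=calibration("wrist");im=cv2.imread("pics/w1.png");g=im.max(2)
sub=np.zeros_like(g);sub[140:205,240:272]=(g[140:205,240:272]<45)
n,l,s,ce=cv2.connectedComponentsWithStats(sub);k=1+np.argmax(s[1:,4]);print(s[k],ce[k])
cs,_=cv2.findContours((l==k).astype(np.uint8),0,2);r=cv2.minAreaRect(cs[0]);b=cv2.boxPoints(r);print(r)
P=onplane(c,b,[0,0,1],.07);print(P.round(4),P.mean(0))
F=onplane(c,[(224,114),(283,113),(284,216),(230,217)],[0,0,1],.034);print(F.round(4),F.mean(0))
v=F[0]-F[3]+F[1]-F[2];print("yaw",np.arctan2(-v[0],v[1]))
```

```text
[248 149  14  48 610] [254.75081967 172.37868852]
((254.5, 172.5), (47.0, 13.0), 90.0)
[[0.3704 0.3457 0.07  ]
 [0.3838 0.3428 0.07  ]
 [0.3729 0.2913 0.07  ]
 [0.3588 0.2944 0.07  ]] [0.37145815 0.31852938 0.07      ]
[[0.3502 0.3854 0.034 ]
 [0.4166 0.3721 0.034 ]
 [0.3943 0.246  0.034 ]
 [0.3262 0.2594 0.034 ]] [0.37182225 0.31572952 0.034     ]
yaw -0.1811130498151675
```

```bash
python3 -c "
from h import *
delta(down(-.205),[.3715,.315,.037])"
```

```text
shift cm [ 0.47  0.02 15.34] rot [-0.001  0.001 -0.01 ]
```

step_arm:
  steps:
    - [[0.3,0,2.5],[0,0,0]]
    - [[0.5,0,5],[0,0,0]]
    - [[0.5,0,7.5],[0,0,0]]
    - [[0.5,0,10],[0,0,0]]
    - [[0.5,0,12],[0,0,0]]
    - [[0.5,0,13.5],[0,0,0]]
    - [[0.5,0,14.5],[0,0,0]]
    - [[0.5,0,15.1],[0,0,0]]
    - [[0.5,0,15.3],[0,0,0]]
    - [[0.5,0,15.3],[0,0,0]]

```text
time_s: 1.98
tool_pos: [0.3711, 0.3165, 0.0378]
tcp_rot: [-0.0, 0.778, 0.628, 0.0]
ft_force: [-0.1, -0.2, 0.2]
width: 0.0926
```

step_arm:
  steps:
    - [[0,0,0],[0,0,0]]
    - [[0,0,0],[0,0,0]]
    - [[0,0,0],[0,0,0]]
    - [[0,0,0],[0,0,0]]
    - [[0,0,0],[0,0,0]]
    - [[0,0,0],[0,0,0]]
    - [[0,0,0],[0,0,0]]
    - [[0,0,0],[0,0,0]]
    - [[0,0,0],[0,0,0]]
    - [[0,0,0],[0,0,0]]
    - [[0,0,0],[0,0,0]]
    - [[0,0,0],[0,0,0]]
  grip: 255
  grip_force: 40

```text
time_s: 2.98
tool_pos: [0.3713, 0.3162, 0.0377]
tcp_rot: [0.0, 0.779, 0.628, 0.0]
ft_force: [1.6, -0.8, -0.2]
width: 0.0178
```

```bash
cat >> h.py <<'E'
def ptool(yaw): # tool on the panel: x=panel y, y=panel x, z=-normal
    R,_=panel(yaw,[0,0,0]); return np.c_[R[:,1],R[:,0],-R[:,2]]
E
python3 -c "
from h import *
R,C=panel(.172,[.568,.011,.105])
p=C+R@[0,-.11,.25];print(p)
delta(ptool(.172),p)"
```

```text
[ 0.45808318 -0.11974178  0.31813113]
shift cm [-40.75  17.74 -28.05] rot [-0.543  0.106 -0.376]
```

step_arm:
  steps:
    - [[0,0,-1],[0,0,0]]
    - [[0,0,-4],[0,0,0]]
    - [[0,0,-8],[0,0,0]]
    - [[0,0,-12],[0,0,0]]
    - [[0,0,-16],[0,0,0]]
    - [[-1,0.5,-20],[0,0,0]]
    - [[-4,2,-22],[-0.05,0.01,-0.04]]
    - [[-7,3,-23.5],[-0.11,0.02,-0.08]]
    - [[-10,4.5,-25],[-0.17,0.03,-0.12]]
    - [[-13,6,-26],[-0.23,0.045,-0.16]]
    - [[-16,7,-27],[-0.29,0.057,-0.2]]
    - [[-19,8.5,-27.5],[-0.35,0.07,-0.24]]

```text
time_s: 3.98
tool_pos: [0.4131, 0.1112, 0.3142]
tcp_rot: [0.115, 0.685, 0.707, 0.137]
ft_force: [2.1, 0.1, -3.3]
width: 0.0157
```

```bash
python3 -c "
from h import *
R,C=panel(.172,[.568,.011,.105])
p=C+R@[0,-.11,.25];print(tcp()[1:])
delta(ptool(.172),p)"
```

```text
(array([0.41312223, 0.11124073, 0.3141935 ]), {'time_s': 3.9833, 'q': array([ 0.1692454 , -0.1628196 ,  2.02714543, -0.02918975,  0.91785763,
        0.15135313]), 'dq': array([-1.20710112, -0.49391746,  0.44648494,  0.47197887, -0.74466812,
       -1.89533627]), 'joint_torque': array([ 11.64761335, -20.28490841, -33.46750975,  -1.16017498,
         0.27614803,   3.68423894]), 'tool_pos': array([0.41312223, 0.11124073, 0.3141935 ]), 'tcp_rot': array([0.11511686, 0.68464942, 0.70650238, 0.1373232 ]), 'ft_force': array([ 2.06198763,  0.13044234, -3.34496227]), 'torque': array([-0.04961703,  0.36665628,  0.02725344]), 'width': 0.01571088297468211})
shift cm [-23.23   3.77   0.37] rot [-0.188  0.037 -0.133]
```

step_arm:
  steps:
    - [[-3,0.5,0],[-0.05,0.01,-0.03]]
    - [[-6,1,0.1],[-0.1,0.02,-0.07]]
    - [[-9,1.5,0.1],[-0.15,0.03,-0.1]]
    - [[-12,2,0.2],[-0.18,0.035,-0.125]]
    - [[-15,2.5,0.3],[-0.18,0.035,-0.125]]
    - [[-18,3,0.3],[-0.18,0.035,-0.125]]
    - [[-20.5,3.4,0.3],[-0.18,0.035,-0.125]]
    - [[-22,3.7,0.3],[-0.18,0.035,-0.125]]
    - [[-22.5,3.8,0.3],[-0.18,0.035,-0.125]]
    - [[-22.5,3.8,0.3],[-0.18,0.035,-0.125]]
    - [[-22.5,3.8,0.3],[-0.18,0.035,-0.125]]

```text
time_s: 4.9
tool_pos: [0.4576, -0.1107, 0.3169]
tcp_rot: [0.17, 0.625, 0.734, 0.203]
ft_force: [0.0, 0.5, -3.0]
width: 0.016
```

Run:
```python
from h import *
R,p,o=tcp();print(p,o["time_s"],abs(o["dq"]).max())
c=calibration("wrist");im=get_image("wrist");cv2.imwrite("pics/w2.png",im[:,:,::-1]);np.savez("w2.npz",R=R,p=p,**c)
Rp,C=panel(.172,[.568,.011,.105])
print("tool in panel",Rp.T@(p-C));print(Rn.from_matrix(R.T@ptool(.172)).as_rotvec())
print(proj(c,C+np.array([[.037,.067,0],[.037,-.067,0],[-.037,-.067,0],[-.037,.067,0]])@Rp.T))
```

```text
[ 0.45757822 -0.11067338  0.31691345] 4.9 0.0167023541646149Traceback (most recent call last):
  File "<stdin>", line 3, in <module>
TypeError: numpy.savez() got multiple values for keyword argument 'R'
```

View pics/w2.png

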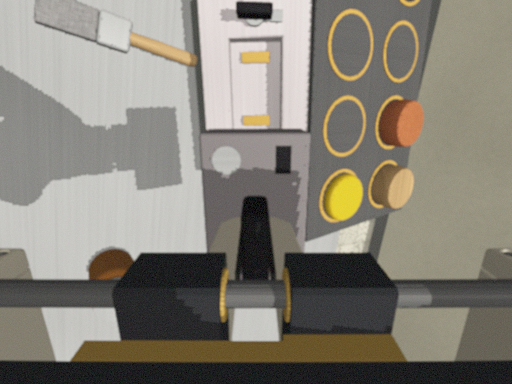

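The recess mouth's left edge is at row ~38 and its sides at columns ~231 and ~282. The left latch is at (255,10). The held module's left end edge is at row ~131, columns 202 to 310, square with the view. Now I'll compare these with the predictions.

Run:
```python
from h import *
R,p,o=tcp();c=calibration("wrist");g=cv2.imread("pics/w2.png").mean(2)
Rp,C=panel(.172,[.568,.011,.105])
print("tool in panel",Rp.T@(p-C));print(Rn.from_matrix(R.T@ptool(.172)).as_rotvec())
print(proj(c,C+np.array([[.037,.067,0],[.037,-.067,0],[-.037,-.067,0],[-.037,.067,0],[0,.092,.037]])@Rp.T).round(1))
# module face corners if x-centred
for dx in(0,):print(proj(c,p+np.array([[.065+dx,-.035,.0037],[.065+dx,.035,.0037]])@R.T).round(1))
for r in(60,80,100):print(r,g[r,226:240].astype(int),g[r,262:292].astype(int))
for q in(240,260,275):print(q,g[30:50,q].astype(int),g[124:138,q].astype(int))
print(g[170,196:210].astype(int),g[170,302:314].astype(int))
```

```text
tool in panel [ 0.00037952 -0.10068488  0.24842863]
[-0.01307218  0.00122288 -0.0109907 ]
[[283.   36.7]
 [281.3 135.5]
 [232.3 135.9]
 [229.   37.4]
 [255.5   7.1]]
[[198.4 130.6]
 [312.1 130.8]]
60 [217 217 212 195 189 207 217 219 219 217 220 218 207 192] [168 168 168 168 169 166 163 160 166 168 169 168 170 170 167 167 172 163
 137 134 163 200 214 219 218 221 218 218 218 218]
80 [219 218 218 206 193 194 206 218 217 217 217 218 219 217] [220 220 220 211 193 171 162 166 168 170 166 164 167 164 166 165 165 151
 131 132 169 202 213 215 217 218 217 216 215 217]
100 [220 220 221 219 207 190 194 209 217 219 218 218 219 218] [217 218 219 215 196 174 162 163 163 167 165 166 164 161 159 164 162 145
 127 136 171 200 213 218 220 217 215 213 213 215]
240 [222 221 222 221 220 219 213 191 146 101  99 136 184 217 224 222 223 222
 222 222] [215 217 221 215 183 124  73  66  79 109 127 137 144 150]
260 [225 225 224 224 222 214 191 155 114  99 114 150 195 217 221 218 220 218
 217 217] [170 180 204 207 174 112  67  60  84 111 132 139 149 147]
275 [225 225 224 222 219 197 164 128 104  97 106 133 157 170 174 173 173 171
 173 171] [163 160 164 154 124  84  61  69  84 117 131 142 149 149]
[184 184 184 182 170 138 104  92  97 100 101 106 104 103] [153 153 151 153 150 148 128 108  99 106 105 107]
```

Run:
```python
from h import *
R,p,o=tcp();c=calibration("wrist")
for dx in(-.003,-.0015,0,.0015):print(dx,proj(c,p+np.array([[.065+dx,0,.0377],[.063+dx,0,.0037],[.065+dx,0,.0057]])@R.T)[:,1].round(1))
Rp,C=panel(.172,[.568,.011,.105])
delta(ptool(.172),C+Rp@[0,0.001,.052])
delta(ptool(.172),C+Rp@[0,0.001,.012])
```

```text
-0.003 [130.3 138.8 135.2]
-0.0015 [128.2 136.4 132.8]
0 [126.2 133.9 130.3]
0.0015 [124.1 131.5 127.9]
shift cm [10.19  0.11 19.63] rot [-0.013  0.001 -0.011]
shift cm [10.2   0.16 23.63] rot [-0.013  0.001 -0.011]
```

step_arm:
  steps:
    - [[2,0,1],[-0.005,0,-0.005]]
    - [[4.5,0,3],[-0.013,0,-0.011]]
    - [[7,0,6],[-0.013,0,-0.011]]
    - [[9,0.1,9],[-0.013,0,-0.011]]
    - [[10.2,0.1,12],[-0.013,0,-0.011]]
    - [[10.2,0.1,14.5],[-0.013,0,-0.011]]
    - [[10.2,0.1,16.5],[-0.013,0,-0.011]]
    - [[10.2,0.1,18.2],[-0.013,0,-0.011]]
    - [[10.2,0.1,19.2],[-0.013,0,-0.011]]
    - [[10.2,0.1,19.6],[-0.013,0,-0.011]]
    - [[10.2,0.1,19.6],[-0.013,0,-0.011]]
    - [[10.2,0.1,19.6],[-0.013,0,-0.011]]

```text
time_s: 5.95
tool_pos: [0.5412, 0.0068, 0.1501]
tcp_rot: [0.176, 0.62, 0.736, 0.208]
ft_force: [-0.1, -0.1, -3.9]
width: 0.0159
```

Run:
```python
from h import *
R,p,o=tcp();print(o["time_s"],o["ft_force"])
Rp,C=panel(.172,[.568,.011,.105])
print("tool in panel",Rp.T@(p-C))
c=calibration("wrist");im=get_image("wrist");t=get_image("scene")
c2=calibration("top");t=get_image("top")
cv2.imwrite("pics/w3.png",im[:,:,::-1])
q=proj(c2,C+Rp@[0,0,0])[0].astype(int);print(q)
T=cv2.resize(t[q[1]-35:q[1]+35,q[0]-50:q[0]+50],(512,358),interpolation=2)
cv2.imwrite("pics/mix3.png",np.vstack([im[:240],T])[:,:,::-1])
delta(ptool(.172),C+Rp@[0,0.001,.03])
print(proj(c,C+np.array([[.037,.067,0],[-.037,.067,0]])@Rp.T),proj(c,p+np.array([[.064,-.035,.0377],[.064,.035,.0377]])@R.T))
```

```text
5.95 [-0.07673113 -0.08584063 -3.90903438]
tool in panel [0.00048414 0.00046205 0.05262119]
[251 157]
shift cm [ 0.12 -0.09  2.29] rot [ 0.002  0.002 -0.   ]
[[301.59356715 122.61932984]
 [207.47948211 122.47665458]] [[207.68760315 127.50223604]
 [302.68711912 127.6268894 ]]
```

View pics/mix3.png

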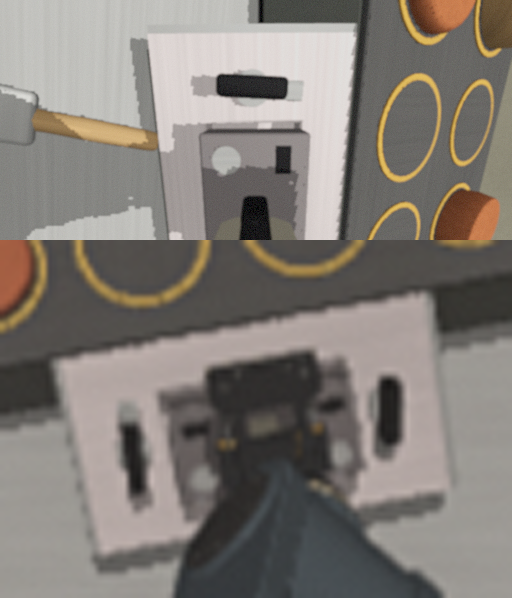

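The module hovers centred over the recess. In the wrist view its end is at row ~131 and the recess's left edge shows just beyond it at row ~123. I'll lower it gently.

step_arm:
  steps:
    - [[0.05,0,0.4],[0,0,0]]
    - [[0.1,-0.05,0.8],[0,0,0]]
    - [[0.1,-0.05,1.1],[0,0,0]]
    - [[0.1,-0.05,1.4],[0,0,0]]
    - [[0.1,-0.05,1.7],[0,0,0]]
    - [[0.1,-0.05,2],[0,0,0]]
    - [[0.1,-0.05,2.2],[0,0,0]]
    - [[0.1,-0.05,2.3],[0,0,0]]
    - [[0.1,-0.05,2.3],[0,0,0]]

```text
time_s: 6.85
tool_pos: [0.5527, 0.0091, 0.1295]
tcp_rot: [0.175, 0.62, 0.736, 0.207]
ft_force: [-0.2, -0.1, -1.8]
width: 0.0157
```

step_arm:
  steps:
    - [[0,0,0.2],[0,0,0]]
    - [[0,0,0.4],[0,0,0]]
    - [[0,0,0.6],[0,0,0]]
    - [[0,0,0.8],[0,0,0]]
    - [[0,0,0.8],[0,0,0]]

```text
time_s: 7.27
tool_pos: [0.5569, 0.0098, 0.1226]
tcp_rot: [0.176, 0.62, 0.736, 0.207]
ft_force: [-0.3, -0.2, -2.8]
width: 0.0161
```

```bash
cat > s.py <<'E'
from h import *
R,p,o=tcp();Rp,C=panel(.172,[.568,.011,.105])
print(o["time_s"],"in panel mm",(Rp.T@(p-C)*1e3).round(1),"F panel",(Rp.T@o["ft_force"]).round(1),"M tool",(R.T@o["torque"]).round(2),"w",round(o["width"],4))
E
python3 s.py
```

```text
7.2667 in panel mm [-0.3  0.7 20.8] F panel [-1.8 -0.2 -2.2] M tool [ 0.59 -0.06 -0.04] w 0.0161
```

Insertion is nearly force-free, so it's in. I'll go on down to the contact blocks.

step_arm:
  steps:
    - [[0,0,0.2],[0,0,0]]
    - [[0,0,0.4],[0,0,0]]
    - [[0,0,0.6],[0,0,0]]
    - [[0,0,0.8],[0,0,0]]
    - [[0,0,0.9],[0,0,0]]
    - [[0,0,0.9],[0,0,0]]

```text
time_s: 7.77
tool_pos: [0.5615, 0.0106, 0.115]
tcp_rot: [0.176, 0.62, 0.736, 0.207]
ft_force: [0.9, -0.5, -2.0]
width: 0.0155
```

```bash
python3 s.py
```

```text
7.7667 in panel mm [-0.3  0.7 11.9] F panel [-0.3 -0.7 -2.1] M tool [ 0.65  0.02 -0.07] w 0.0155
```

step_arm:
  steps:
    - [[0,0,0.1],[0,0,0]]
    - [[0,0,0.2],[0,0,0]]
    - [[0,0,0.3],[0,0,0]]
    - [[0,0,0.4],[0,0,0]]
    - [[0,0,0.5],[0,0,0]]
    - [[0,0,0.5],[0,0,0]]

```text
time_s: 8.27
tool_pos: [0.5639, 0.011, 0.1113]
tcp_rot: [0.176, 0.62, 0.736, 0.207]
ft_force: [-5.8, -0.8, 4.7]
width: 0.0156
```

```bash
python3 s.py
```

```text
8.2667 in panel mm [-0.2  0.7  7.5] F panel [-2.5  0.2  7. ] M tool [ 0.9  -0.01  0.  ] w 0.0156
```

step_arm:
  steps:
    - [[0,0,0.1],[0,0,0]]
    - [[0,0,0.2],[0,0,0]]
    - [[0,0,0.3],[0,0,0]]
    - [[0,0,0.4],[0,0,0]]
    - [[0,0,0.4],[0,0,0]]

```text
time_s: 8.68
tool_pos: [0.5655, 0.0111, 0.1088]
tcp_rot: [0.176, 0.62, 0.736, 0.208]
ft_force: [-25.0, -6.0, 27.6]
width: 0.0154
```

```bash
python3 s.py
```

```text
8.6833 in panel mm [-0.1  0.5  4.5] F panel [-7.4 -1.7 37. ] M tool [ 1.91 -0.22 -0.18] w 0.0154
```

step_arm:
  steps:
    - [[0,0,-0.25],[0,0,0]]
    - [[0,0,-0.25],[0,0,0]]
    - [[0,0,-0.25],[0,0,0]]
    - [[0,0,-0.25],[0,0,0]]
    - [[0,0,-0.25],[0,0,0]]
    - [[0,0,-2],[0,0,0]]
    - [[0,0,-4.5],[0,0,0]]
    - [[0,0,-5.5],[0,0,0]]
    - [[0,0,-5.5],[0,0,0]]
  grip: 140

```text
time_s: 9.43
tool_pos: [0.5379, 0.0064, 0.1562]
tcp_rot: [0.177, 0.62, 0.736, 0.208]
ft_force: [0.6, -0.5, -1.0]
width: 0.0421
```

step_arm:
  steps:
    - [[2,0,0],[0,0,0]]
    - [[4.6,0,0],[0,0,0]]
    - [[4.6,0,0],[0,0,0]]
    - [[4.6,0,1],[0,0,0]]
    - [[4.6,0,2],[0,0,0]]
    - [[4.6,0,3],[0,0,0]]
    - [[4.6,0,4],[0,0,0]]
    - [[4.6,0,4.5],[0,0,0]]
    - [[4.6,0,4.5],[0,0,0]]
  grip: 255

```text
time_s: 10.18
tool_pos: [0.5533, 0.0557, 0.1143]
tcp_rot: [0.175, 0.62, 0.736, 0.207]
ft_force: [-0.4, 0.2, -0.7]
width: 0.0002
```

```bash
python3 s.py
```

```text
10.1833 in panel mm [-1.  46.6 11.6] F panel [-0.6  0.3 -0.4] M tool [ 0.31 -0.1   0.  ] w 0.0002
```

step_arm:
  steps:
    - [[0,0,0.3],[0,0,0]]
    - [[0,0,0.6],[0,0,0]]
    - [[0,0,0.8],[0,0,0]]
    - [[0,0,1.0],[0,0,0]]
    - [[0,0,1.15],[0,0,0]]
    - [[0,0,1.3],[0,0,0]]
    - [[0,0,1.3],[0,0,0]]

```text
time_s: 10.77
tool_pos: [0.5595, 0.0569, 0.1058]
tcp_rot: [0.176, 0.62, 0.736, 0.208]
ft_force: [-15.8, -3.3, 19.3]
width: 0.0004
```

```bash
python3 s.py
```

```text
10.7667 in panel mm [-0.  46.7  1. ] F panel [-3.7 -0.5 24.8] M tool [ 0.98 -0.15  0.01] w 0.0004
```

step_arm:
  steps:
    - [[0,0,-2],[0,0,0]]
    - [[0,0,-5],[0,0,0]]
    - [[-2,0,-6],[0,0,0]]
    - [[-5,0,-6],[0,0,0]]
    - [[-8,0,-6],[0,0,0]]
    - [[-9.2,0,-5.5],[0,0,0]]
    - [[-9.2,0,-3.5],[0,0,0]]
    - [[-9.2,0,-1.5],[0,0,0]]
    - [[-9.2,0,-0.8],[0,0,0]]
    - [[-9.2,0,-0.4],[0,0,0]]
    - [[-9.2,0,-0.2],[0,0,0]]
    - [[-9.2,0,-0.2],[0,0,0]]

```text
time_s: 11.77
tool_pos: [0.5745, -0.0338, 0.1069]
tcp_rot: [0.176, 0.62, 0.736, 0.207]
ft_force: [-0.0, -0.6, 0.6]
width: 0.0007
```

```bash
python3 s.py
```

```text
11.7667 in panel mm [ -0.1 -45.2   2.3] F panel [ 0.2 -0.5  0.6] M tool [ 0.36 -0.04 -0.02] w 0.0007
```

step_arm:
  steps:
    - [[0,0,0.1],[0,0,0]]
    - [[0,0,0.2],[0,0,0]]
    - [[0,0,0.3],[0,0,0]]
    - [[0,0,0.3],[0,0,0]]

```text
time_s: 12.1
tool_pos: [0.5756, -0.0337, 0.1057]
tcp_rot: [0.176, 0.62, 0.736, 0.208]
ft_force: [-17.2, -3.0, 21.2]
width: 0.0005
```

```bash
python3 s.py
```

```text
12.1 in panel mm [  0.3 -45.4   0.7] F panel [-3.8  0.  27.2] M tool [ 1.12  0.14 -0.03] w 0.0005
```

step_arm:
  steps:
    - [[0,0,-3],[0,0,0]]
    - [[0,0,-6.5],[0,0,-0.1]]
    - [[1,0,-9.5],[0,0,-0.22]]
    - [[3,0,-11.5],[0,0,-0.34]]
    - [[5,0,-12],[0,0,-0.46]]
    - [[7,0,-12],[0,0,-0.58]]
    - [[9,0,-12],[0,0,-0.7]]
    - [[11,0,-12],[0,0,-0.82]]
    - [[12.5,0,-12],[0,0,-0.94]]
    - [[13.3,0,-12],[0,0,-1.06]]
    - [[13.7,0,-12],[0,0,-1.18]]
    - [[13.7,0,-12],[0,0,-1.3]]
  grip: 130

```text
time_s: 13.1
tool_pos: [0.4906, 0.0918, 0.2067]
tcp_rot: [0.266, 0.045, 0.961, 0.058]
ft_force: [0.1, -0.5, -0.0]
width: 0.0455
```

step_arm:
  steps:
    - [[0,0,0],[0,0,-0.1]]
    - [[0,0,0],[0,0,-0.15]]
    - [[0,0,0],[0,0,-0.15]]
    - [[0,0,0],[0,0,-0.15]]
    - [[0,0,0],[0,0,-0.15]]

```text
time_s: 13.52
tool_pos: [0.4908, 0.0909, 0.2065]
tcp_rot: [0.269, -0.023, 0.962, 0.039]
ft_force: [0.6, 0.4, -0.1]
width: 0.0458
```

```bash
python3 s.py
python3 - <<'E'
from h import *
c=calibration("wrist");im=get_image("wrist");cv2.imwrite("pics/w4.png",im[:,:,::-1])
Rp,C=panel(.172,[.568,.011,.105]);R,p,o=tcp()
print("rot from ptool",Rn.from_matrix(ptool(.172).T@R).as_rotvec(),o["q"].round(2))
L=C+np.array([[0,.092,.037],[.023,.092,.037],[-.023,.092,.037],[0,-.092,.037],[.023,-.092,.037],[-.023,-.092,.037],[0,.065,0],[0,-.065,0]])@Rp.T
print(proj(c,L).round(1))
E
```

```text
13.5167 in panel mm [-1.000e-01  9.190e+01  1.191e+02] F panel [ 0.5  0.3 -0.4] M tool [ 0.03  0.33 -0.02] w 0.0458
rot from ptool [ 1.14340991e-03 -2.24919242e-03 -1.44779434e+00] [ 0.06  0.06  2.17  0.16  0.36 -1.7 ]
[[255.2 191.7]
 [258.  213.7]
 [252.2 168.6]
 [ 71.  213. ]
 [ 78.2 233.8]
 [ 63.5 191.1]
 [230.8 184. ]
 [115.7 197.5]]
```

View pics/w4.png

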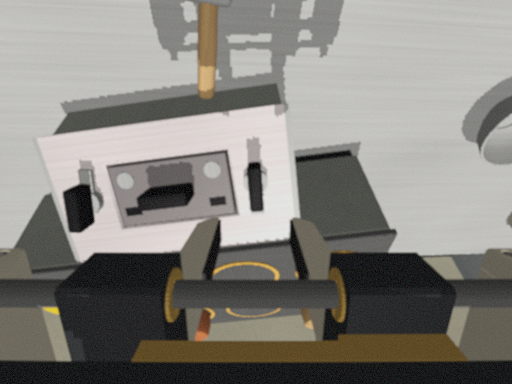

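The module is seated with its face at about (172,190). The left wing runs from (254,164) to (257,210), nearly open. The right wing is at about (79,208). Now I'll measure the left wing's angle.

Run:
```python
from h import *
c=calibration("wrist");g=cv2.imread("pics/w4.png").max(2)
Rp,C=panel(.172,[.568,.011,.105])
for n,(x0,x1,y0,y1) in dict(L=(244,272,155,215),R=(58,100,175,236)).items():
    m=np.zeros_like(g);m[y0:y1,x0:x1]=g[y0:y1,x0:x1]<45
    cs,_=cv2.findContours(m,0,2);k=max(cs,key=cv2.contourArea);h=cv2.convexHull(k)
    b=cv2.boxPoints(cv2.minAreaRect(k));print(n,b.round(1).tolist())
    a=cv2.approxPolyDP(h,2,True).reshape(-1,2)
    for z in(.037,):
        P=(onplane(c,a,Rp[:,2],Rp[:,2]@(C+Rp[:,2]*z))-C)@Rp
        print(a.tolist(),(P*1e3).round(1)[:,:2].tolist())
```

```text
L [[248.0, 163.0], [259.0, 163.0], [259.0, 193.0], [248.0, 193.0]]
[[257, 163], [259, 178], [251, 193], [249, 164]] [[-27.8, 97.1], [-13.2, 97.2], [0.8, 87.8], [-27.7, 89.5]]
R [[63.0, 187.8000030517578], [88.0999984741211, 183.60000610351562], [95.4000015258789, 227.60000610351562], [70.30000305175781, 231.8000030517578]]
[[86, 185], [89, 189], [92, 221], [81, 230], [71, 230], [64, 193], [80, 185]] [[-26.3, -68.3], [-22.0, -66.7], [10.9, -73.7], [19.2, -87.8], [18.0, -98.0], [-21.0, -92.2], [-27.0, -74.1]]
```

step_arm:
  steps:
    - [[0,0,3],[0,0,-0.07]]
    - [[0,0,6],[0,0,-0.07]]
    - [[0,0,8.5],[0,0,-0.07]]
    - [[0,0,10],[0,0,-0.07]]
    - [[0,0,11],[0,0,-0.07]]
    - [[0,0,11.2],[0,0,-0.07]]
    - [[0,0,11.2],[0,0,-0.07]]

```text
time_s: 14.15
tool_pos: [0.5485, 0.1007, 0.1104]
tcp_rot: [0.27, -0.057, 0.961, 0.029]
ft_force: [-0.4, 0.5, 0.1]
width: 0.0457
```

step_arm:
  steps:
    - [[0,0,0],[0,0,0]]
    - [[0,0,0],[0,0,0]]
    - [[0,0,0],[0,0,0]]
    - [[0,0,0],[0,0,0]]
    - [[0,0,0],[0,0,0]]
    - [[0,0,0],[0,0,0]]
    - [[0,0,0],[0,0,0]]
  grip: 255
  grip_force: 25

```text
time_s: 14.73
tool_pos: [0.5487, 0.101, 0.1115]
tcp_rot: [0.271, -0.058, 0.961, 0.029]
ft_force: [-3.8, 4.2, 7.2]
width: 0.0243
```

```bash
python3 s.py
```

```text
14.7333 in panel mm [ 0.3 92.   7.4] F panel [1.2 4.8 7.7] M tool [-0.85  0.16  0.04] w 0.0243
```

step_arm:
  steps:
    - [[0,0,0],[0,0,0]]
    - [[0,0,0],[0,0,0]]
    - [[0,0,0],[0,0,0]]
    - [[0,0,0],[0,0,0]]
    - [[0,0,0],[0,0,0]]

```text
time_s: 15.15
tool_pos: [0.5487, 0.101, 0.1115]
tcp_rot: [0.271, -0.058, 0.961, 0.029]
ft_force: [-4.1, 3.4, 6.9]
width: 0.0247
```

```bash
python3 s.py;python3 - <<'E'
from h import *
a=get_image("wrist");b=get_image("scene");cv2.imwrite("pics/w5.png",a[:,:,::-1])
E
```

```text
15.15 in panel mm [ 0.3 92.   7.4] F panel [0.6 4.  7.7] M tool [-0.87  0.18  0.05] w 0.0247
```

View pics/w5.png

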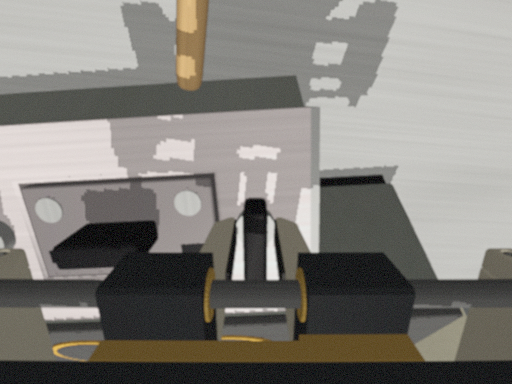

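The picture shows the jaws stopped on the round hub under the wing: the gap is 25 mm and bright slots show either side of the black wing. I'll open, rise 5 mm and grip again.

step_arm:
  steps:
    - [[0,0,0],[0,0,0]]
    - [[0,0,0],[0,0,0]]
    - [[0,0,-0.3],[0,0,0]]
    - [[0,0,-0.6],[0,0,0]]
    - [[0,0,-0.6],[0,0,0]]
  grip: 150

```text
time_s: 15.67
tool_pos: [0.5454, 0.1001, 0.1165]
tcp_rot: [0.27, -0.058, 0.961, 0.029]
ft_force: [0.8, 0.6, 0.8]
width: 0.0384
```

step_arm:
  steps:
    - [[0,0,0],[0,0,0]]
    - [[0,0,0],[0,0,0]]
    - [[0,0,0],[0,0,0]]
    - [[0,0,0],[0,0,0]]
    - [[0,0,0],[0,0,0]]
    - [[0,0,0],[0,0,0]]
    - [[0,0,0],[0,0,0]]
  grip: 255

```text
time_s: 16.25
tool_pos: [0.5455, 0.1004, 0.1159]
tcp_rot: [0.27, -0.058, 0.961, 0.029]
ft_force: [0.1, 4.2, -0.7]
width: 0.0138
```

```bash
python3 s.py
```

```text
16.25 in panel mm [-0.2 92.  12.9] F panel [ 0.3  4.2 -1. ] M tool [-0.99  0.2  -0.04] w 0.0138
```

step_arm:
  steps:
    - [[0,0.05,0],[0,0,0.05]]
    - [[0,0.1,0],[0,0,0.15]]
    - [[0,0.1,0],[0,0,0.27]]
    - [[0,0.1,0],[0,0,0.39]]
    - [[0,0.1,0],[0,0,0.51]]
    - [[0,0.1,0],[0,0,0.63]]
    - [[0,0.1,0],[0,0,0.75]]
    - [[0,0.1,0],[0,0,0.87]]
    - [[0,0.1,0],[0,0,0.99]]
    - [[0,0.1,0],[0,0,1.1]]
    - [[0,0.1,0],[0,0,1.2]]
    - [[0,0.1,0],[0,0,1.3]]

```text
time_s: 17.25
tool_pos: [0.5447, 0.0995, 0.1153]
tcp_rot: [0.197, 0.538, 0.798, 0.186]
ft_force: [-5.5, -20.0, 2.2]
width: 0.0136
```

```bash
cat >> s.py <<'E'
print("rot from ptool",Rn.from_matrix(ptool(.172).T@R).as_rotvec().round(3),"q6",o["q"][5].round(2))
E
python3 s.py
```

```text
17.25 in panel mm [-1.2 91.1 12.9] F panel [ -6.4 -18.8   6.5] M tool [ 2.24 -2.89 -0.12] w 0.0136
rot from ptool [ 0.001 -0.004 -0.213] q6 -0.64
```

step_arm:
  steps:
    - [[-0.08,-0.03,0],[0,0,0.03]]
    - [[-0.15,-0.05,0],[0,0,0.08]]
    - [[-0.15,-0.05,0],[0,0,0.13]]
    - [[-0.15,-0.05,0],[0,0,0.17]]
    - [[-0.15,-0.05,0],[0,0,0.2]]
    - [[-0.15,-0.05,0],[0,0,0.22]]
    - [[-0.15,-0.05,0],[0,0,0.22]]

```text
time_s: 17.83
tool_pos: [0.5446, 0.0992, 0.1152]
tcp_rot: [0.175, 0.62, 0.736, 0.206]
ft_force: [-4.1, -4.0, 0.7]
width: 0.0141
```

```bash
python3 s.py
```

```text
17.8333 in panel mm [-1.5 90.9 12.9] F panel [-3.7 -3.3  3.1] M tool [ 1.02 -0.47 -0.61] w 0.0141
rot from ptool [ 0.002 -0.002  0.001] q6 -0.44
```

step_arm:
  steps:
    - [[0,0,0],[0,0,0]]
    - [[0,0,0],[0,0,0]]
    - [[0,0,0],[0,0,0]]
    - [[0,0,0],[0,0,0]]
    - [[0,0,-2],[0,0,0]]
    - [[0,0,-5],[0,0,0]]
    - [[0,0,-8],[0,0,0]]
    - [[-2,0,-9],[0,0,-0.12]]
    - [[-5,0,-9],[0,0,-0.24]]
    - [[-8,0,-9],[0,0,-0.36]]
    - [[-11,0,-9],[0,0,-0.48]]
    - [[-13,0,-9],[0,0,-0.6]]
  grip: 140

```text
time_s: 18.83
tool_pos: [0.5177, -0.0136, 0.1927]
tcp_rot: [0.211, 0.47, 0.84, 0.169]
ft_force: [-0.7, -0.6, -0.3]
width: 0.0418
```

```bash
python3 s.py
```

```text
18.8333 in panel mm [  0.  -15.7 102.9] F panel [-0.8 -0.5  0.1] M tool [0.27 0.07 0.  ] w 0.0418
rot from ptool [ 0.003 -0.003 -0.379] q6 -1.2
```

step_arm:
  steps:
    - [[-1.5,-1,0],[0,0,-0.1]]
    - [[-3,-2,0],[0,0,-0.2]]
    - [[-4.4,-3,0],[0,0,-0.3]]
    - [[-4.4,-3,0],[0,0,-0.4]]
    - [[-4.4,-3,0],[0,0,-0.5]]
    - [[-4.4,-3,0],[0,0,-0.6]]
    - [[-4.4,-3,0],[0,0,-0.7]]
    - [[-4.4,-3,0],[0,0,-0.8]]
    - [[-4.4,-3,0],[0,0,-0.82]]
    - [[-4.4,-3,0],[0,0,-0.82]]
    - [[-4.4,-3,0],[0,0,-0.82]]

```text
time_s: 19.75
tool_pos: [0.5164, -0.0657, 0.1863]
tcp_rot: [0.26, 0.1, 0.958, 0.072]
ft_force: [0.6, -0.1, -1.4]
width: 0.0421
```

```bash
python3 s.py;python3 - <<'E'
from h import *
a=get_image("wrist");c=calibration("wrist")
cv2.imwrite("pics/w6.png",a[:,:,::-1])
Rp,C=panel(.172,[.568,.011,.105])
x=np.array([np.cos(.15),-np.sin(.15),0])*.023
L=C+(np.array([0,-.092,.037])+np.array([x*0,x,-x]))@Rp.T
print(proj(c,L).round(1))
E
```

```text
19.75 in panel mm [-12.  -66.8 102.7] F panel [-0.2 -0.2 -1.5] M tool [0.06 0.25 0.01] w 0.0421
rot from ptool [ 5.000e-03 -1.000e-03 -1.192e+00] q6 -2.23
[[234.7 218.3]
 [240.7 240.1]
 [228.5 195.4]]
```

View pics/w6.png

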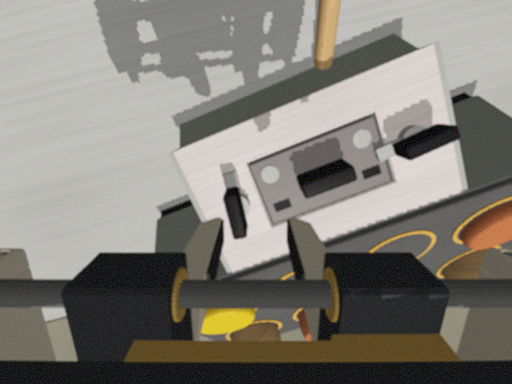

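The left tab now lies over the module at (385,152). The right wing runs from (230,187) to (240,237), about 0.18 rad open. I'll align above it.

step_arm:
  steps:
    - [[-0.7,-0.7,0],[0,0,-0.07]]
    - [[-1.4,-1.4,0],[0,0,-0.14]]
    - [[-2,-2.05,0],[0,0,-0.2]]
    - [[-2,-2.05,0],[0,0,-0.2]]
    - [[-2,-2.05,0],[0,0,-0.2]]
    - [[-2,-2.05,0],[0,0,-0.2]]

```text
time_s: 20.3
tool_pos: [0.5299, -0.0898, 0.1919]
tcp_rot: [0.266, 0.004, 0.963, 0.046]
ft_force: [-0.7, 0.3, -0.5]
width: 0.042
```

```bash
python3 s.py
```

```text
20.3 in panel mm [ -1.3 -92.8 102.7] F panel [-0.8  0.4 -0. ] M tool [0.03 0.3  0.  ] w 0.042
rot from ptool [ 6.000e-03  1.000e-03 -1.392e+00] q6 -2.46
```

Aligned. I'll descend to n≈12.7 (9.0 cm), then grip.

step_arm:
  steps:
    - [[0,0,2.5],[0,0,0]]
    - [[0,0,5],[0,0,0]]
    - [[0,0,7],[0,0,0]]
    - [[0,0,8.3],[0,0,0]]
    - [[0,0,9],[0,0,0]]
    - [[0,0,9],[0,0,0]]
    - [[0,0,9],[0,0,0]]

```text
time_s: 20.88
tool_pos: [0.576, -0.0822, 0.1153]
tcp_rot: [0.266, 0.003, 0.963, 0.045]
ft_force: [-0.3, -0.5, 0.4]
width: 0.042
```

step_arm:
  steps:
    - [[0,0,0],[0,0,0]]
    - [[0,0,0],[0,0,0]]
    - [[0,0,0],[0,0,0]]
    - [[0,0,0],[0,0,0]]
    - [[0,0,0],[0,0,0]]
    - [[0,0,0],[0,0,0]]
    - [[0,0,0],[0,0,0]]
    - [[0,0,0],[0,0,0]]
  grip: 255

```text
time_s: 21.55
tool_pos: [0.5762, -0.0809, 0.1158]
tcp_rot: [0.266, 0.002, 0.963, 0.047]
ft_force: [-1.8, 9.1, 7.7]
width: 0.014
```

```bash
python3 s.py
```

```text
21.55 in panel mm [ -0.9 -92.   13.2] F panel [3.8 9.3 6.7] M tool [-1.9  -0.1  -0.03] w 0.014
rot from ptool [ 0.003  0.002 -1.395] q6 -2.67
```

step_arm:
  steps:
    - [[0,0.05,0],[0,0,0.05]]
    - [[0,0.1,0],[0,0,0.14]]
    - [[0,0.1,0],[0,0,0.26]]
    - [[0,0.1,0],[0,0,0.38]]
    - [[0,0.1,0],[0,0,0.5]]
    - [[0,0.1,0],[0,0,0.62]]
    - [[0,0.1,0],[0,0,0.74]]
    - [[0,0.1,0],[0,0,0.86]]
    - [[0,0.1,0],[0,0,0.96]]
    - [[0,0.1,0],[0,0,1.06]]
    - [[0,0.1,0],[0,0,1.14]]
    - [[0,0.1,0],[0,0,1.18]]

```text
time_s: 22.55
tool_pos: [0.5764, -0.0806, 0.1159]
tcp_rot: [0.195, 0.539, 0.798, 0.187]
ft_force: [-0.6, 5.8, 5.4]
width: 0.0137
```

```bash
python3 s.py
```

```text
22.55 in panel mm [ -0.6 -91.7  13.2] F panel [3.2 5.8 4.3] M tool [-0.61  1.14 -0.09] w 0.0137
rot from ptool [ 0.003 -0.001 -0.211] q6 -1.48
```

step_arm:
  steps:
    - [[0.05,0,0],[0,0,0.04]]
    - [[0.05,0,0],[0,0,0.09]]
    - [[0.05,0,0],[0,0,0.14]]
    - [[0.05,0,0],[0,0,0.18]]
    - [[0.05,0,0],[0,0,0.21]]
    - [[0.05,0,0],[0,0,0.22]]
    - [[0.05,0,0],[0,0,0.22]]

```text
time_s: 23.13
tool_pos: [0.5764, -0.0805, 0.1159]
tcp_rot: [0.174, 0.621, 0.735, 0.206]
ft_force: [-0.9, 4.8, 5.9]
width: 0.0145
```

```bash
python3 s.py
```

```text
23.1333 in panel mm [ -0.6 -91.6  13.1] F panel [3.  4.9 5. ] M tool [-0.31  0.92 -0.74] w 0.0145
rot from ptool [ 0.003 -0.003  0.004] q6 -1.27
```

The -0.74 N·m moment means it's at the end stop. I'll release, retract, and move so the wrist camera can view both latches.

step_arm:
  steps:
    - [[0,0,0],[0,0,0]]
    - [[0,0,0],[0,0,0]]
    - [[0,0,0],[0,0,0]]
    - [[0,0,0],[0,0,0]]
    - [[0,0,-2],[0,0,0]]
    - [[0,0,-5],[0,0,0]]
    - [[0,0,-8],[0,0,0]]
    - [[-1,0,-11],[0,0,0]]
    - [[-2,0,-14],[0,0,0]]
    - [[-3,0,-16],[0,0,0]]
    - [[-3,0,-16],[0,0,0]]
    - [[-3,0,-16],[0,0,0]]
  grip: 140

```text
time_s: 24.13
tool_pos: [0.4992, -0.1248, 0.2524]
tcp_rot: [0.175, 0.623, 0.734, 0.206]
ft_force: [0.1, 0.3, 0.4]
width: 0.0417
```

```bash
python3 s.py;python3 - <<'E'
from h import *
a=get_image("wrist");t=get_image("scene")
cv2.imwrite("pics/w7.png",np.hstack([cv2.resize(a[:250],(800,390)),])[:,:,::-1]);cv2.imwrite("pics/s7.png",t[:,:,::-1])
E
```

```text
24.1333 in panel mm [  -0.6 -122.   173.2] F panel [0.4 0.3 0.3] M tool [ 0.3  -0.05 -0.02] w 0.0417
rot from ptool [ 0.003 -0.005  0.006] q6 -1.05
```

View pics/w7.png

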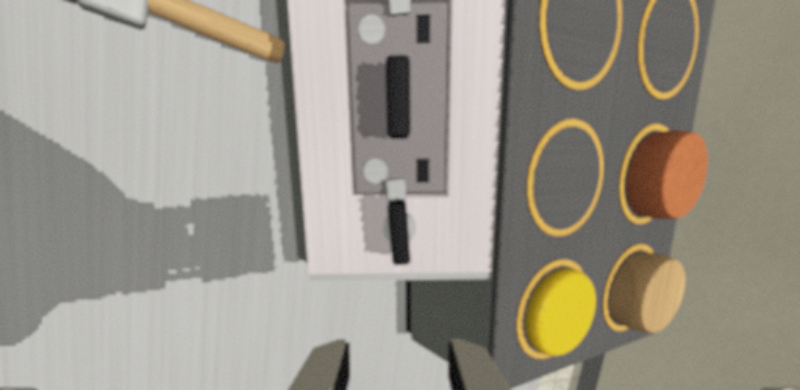

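The right tab at (396,188) and the left tab at (400,5) both lie over the module, and the face sits level in the recess. One last overview for the bystanders.

Run:
```python
from h import *
t=get_image("top");cv2.imwrite("pics/t8.png",cv2.resize(t[60:290,100:410],(775,575),interpolation=2)[:,:,::-1])
```

```text
(no output)
```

View pics/t8.png

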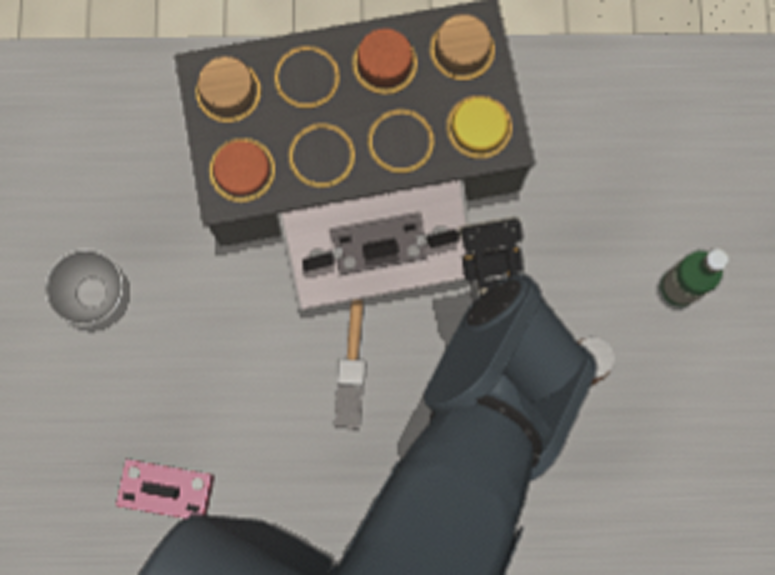

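The bowl, bottle, jar (597,360), brush and pink block are where they were, and both latches are turned across. Handing in.

```bash
python3 -c "
from rig import *
print(job_done())"
```

```text
the job is handed in; nothing more can be done
None
```

The module is in the recess with its face flush as far as I can measure, and both wing latches are turned clockwise to their end stops. I handed the job in at about 24 s of the 72 s allowed.

- **Module:** I gripped the grey module by its rib and lowered it into the recess almost without force. I pressed it at the rib with about 37 N, then pressed the left end with about 25 N and the right end with about 27 N.
- **Flush check:** The fingertips stopped within 1 mm of each other at the two ends, 1.0 mm (left) and 0.7 mm (right) above my panel estimate. That is within the calibration error of about 2 mm, so I take the face as flush. The tabs also passed over it freely.
- **Latches:** The first grip on the left latch caught on its hub, so I opened, rose 6 mm and gripped the wing properly. Both latches ended with a clear counter-moment (0.6 N·m left, 0.7 N·m right), well above their 0.06 N·m friction, which shows they reached the stops.
- **Side force:** Side force reached about 19 N while turning the left latch, and I corrected for it.
- **Last pictures:** Both tabs lie over the module, and the jar, bowl, bottle, brush and pink look-alike are where they started. The gripper is clear of everything, with a force reading near zero.

No check failed or disagreed.

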